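# Let the slate tablet into the base stone

## Task

Press lightly on top of the thin slate tablet and slide it, without lifting it, over the face of the pale base stone until it drops into the sunk panel and lies flush all round; it is brittle, so never bear hard on it. Then stand the solid granite cap on the middle of the tablet as a weight to keep it bedded, and leave the other things as they are.

Things in the scene. Friction and masses are not known exactly. Their poses are not given: they have to be found in the camera images.
- base_stone: Fixed pale grey stepped base stone, 150 mm (its x) by 270 mm (its y), the lower course 6 mm larger all round; 30 mm thick, lying on two 20 mm timber bearers that stick out up to 10 mm past its long sides. Origin: middle of the underside, on the desk; z up. Its flat, honed upper face is 50 mm above the desk; near its +y end it has the sunk panel.
- panel (a point): Centre of the floor of the sunk panel: a rectangular pocket 113 mm (x) by 95 mm (y), 8 mm deep, with upright sides, in the upper face of the base stone; same axes as the stone. It is 1.5 mm wider than the tablet on every side. This point is 65 mm towards +y from the middle of the stone and 42 mm above the desk.
- tablet_top (a point): Centre of the top face of the loose, thin, dark slate tablet, 110 mm (its x) by 92 mm (its y), 8 mm thick; z up. It starts flat on the stone's face beside the panel, towards the stone's -y end, turned up to 0.25 rad against it. Either way round fits. Pressed 36 mm from its middle along x and drawn along y, it turns about 1 rad per 0.1 m. Seated in the panel, its top is flush with the stone's face.
- cap_center (a point): Centre (half-way up) of the solid turned granite cap, the loose weight: a plain cylinder 63 mm across and 47 mm high, flat at top and bottom, 0.32 kg, standing on the desk right of the stone; z is its axis, up.
- cored_center (a point): Centre (half-way up) of a bystander, the granite cap with a hollow in its top: 62 mm across, 31 mm high, standing near the solid cap on the desk. Not to be moved.
- tablet: The same slate tablet, about 0.23 kg; origin: middle of its underside. Too wide to grasp. Fingers grip it better than the stone does, so it goes with a light press (6 to 15 N): pressed near one end and drawn, it turns; at its middle, it goes straight. Past the panel's edge it tips in, then drops: go down with it. Over 35 N of fingers, even for an instant, cracks it: come down slowly (8 mm/s).
- granite_cap: The same solid cap; origin at the middle of its underside. Set it down gently: a blow of over 60 N cracks the tablet.

How it is judged:
By the outcome, as a careful person would: the job done as asked, in the order asked, and still so for the second after the job is handed in, with the robot touching nothing.
It also fails if it takes over 72 s, if anything falls off the work surface, if the arm or the gripper's body presses on something with over 40 N, if the wrist force passes 120 N, or if a joint passes its speed limit or range.

## Robot

A 7-joint arm with a two-finger parallel gripper is mounted at the origin on the work surface; the furniture and walls round the work are solid. World frame = base frame: x ahead of the robot, y to its left, z up, the work surface at z = 0. Lengths are in m, angles in rad, forces in N, time in s.
With the tool pointing down it reaches from about 0.425 to 0.875 m from the base axis. Payload 4.7 kg.
Tool frame: the origin (TCP) lies midway between the tips of the shut fingers; the grasp point (between the pads) lies 19 mm behind it; z points along the fingers, y is the direction in which the jaws open and shut (so a half turn about z gives the same grasp; the last joint's range is limited). The gripper opens to 87 mm and grips with 3 to 60 N. Pads are 19 mm wide; open, the fingers measure 117 mm over their backs; the gripper's body (75 mm by 190 mm) begins 51 mm behind the grasp point.
Start: joints at [-1.293, 0.321, -0.07, 1.45, 0.023, 1.371, -0.057], TCP at [0.17, 0.628, 0.223] pointing down, gripper open.
Joint ranges: [-2.86, 2.86], [-0.3, 2.09], [-1.38, 1.24], [0.06, 2.45], [-1.56, 4.7], [0.09, 2.05], [-2.69, 2.69]. Speed limits (rad/s): [2.57, 2.57, 3.14, 3.14, 3.14, 3.14, 3.14].

## Interface

Orientations are given as a rotation vector (axis times angle).
In Python, from bench import ctrl, optics gives the robot as it stands. The module is installed in compiled form; this text tells all that it offers.
- The arm moves only by the tool step_arm, never from a script. Its argument "deltas" is a list of rows, each a list of 7 numbers: the turn, a rotation vector about the tool's x, y, z in degrees, then the shift along the tool's x, y, z in mm, then the finger opening in mm, from 0 to 87. A call has exactly 8 rows; each row is the pose to reach, as a shift and turn from the pose commanded when the call began, along the tool's axes at that moment; what a row does not reach only later rows make up. A row lasts 1/8 s, in which the tool goes at most 62.5 mm and 10.7 degrees, less where a joint would pass 70% of its speed; a pose out of reach is approached as far as the arm can. A call with a gripper value outside its range is refused whole. The fingers move at their own pace and stop on an object; "newtons" is the grip in N (left out, the last holds). Time passes only in rows, so rows that repeat a pose let the fingers close, or fill a call up. It gives the time, the measured TCP pose, the force and the opening at its end, in the units of the state.
- ctrl.get_state(): the state, without advancing time (a new reading comes with each control period).
- optics.get_image(name): name is "side" or "top" or "wrist"; returns the picture (384x512x3 uint8, red, green, blue); there is no depth.
- optics.get_calibration(name): a dict with "K" (3x3 intrinsics, pixels), "R" (3x3) and "t" (3): a world point X has camera coordinates R X + t. Camera axes: x right, y down, z forward; pixel columns grow to the right and rows downward; lengths in m; the calibration is good to about 2 mm. A picture is of the moment at which its call begins: read the wrist's pose just before it. get_calibration takes no time and is no camera call; for the wrist camera it gives the pose at the moment of the call.
- ctrl.close_job(): hands the job in, once; it reports no verdict.
The state is a dict: "time": time; "joint_positions": joint angles; "qd": joint speeds; "joint_torque": joint torques, N m; "position": TCP position; "tool_rot": TCP orientation; "ft_force": force on the tool from outside, world axes, zero at the start; "torque": the same for the moment, N m; "grip_width": opening from 0.0 (shut) to 1.0 (fully open).
Only numpy, scipy, OpenCV 4.12 (cv2) and the standard library are available. Lean on these libraries where they do the work, as an engineer would, in place of code of your own. Each camera call takes 0.05 s, during which the arm holds its last target.

## Working session

There is one attempt and no reset: what is moved stays moved. The work goes in short steps, Python scripts to look and compute and a tool call to move; the robot and the scene stay as the last step left them, time stands still between calls to the robot, and variables do not carry over. Pictures are saved under pics/ and viewed, and the job is handed in when it is done.

Besides the shell and the picture viewer there is one more tool, called after ">>>" as name([rows], argument=value, ...), one row to a line, values as JSON. step_arm: Moves the arm, as the interface text tells. Its arguments: {"type":"object","properties":{"deltas":{"type":"array"},"newtons":{"type":"number"}},"required":["deltas"]}

```bash
mkdir -p pics; python3 - <<'E'
from bench import ctrl, optics
import cv2
s=ctrl.get_state();print(s)
for n in ["side","top","wrist"]:
    im=optics.get_image(n);cv2.imwrite(f"pics/{n}0.png",im[:,:,::-1]);c=optics.get_calibration(n);print(n,c)
E
```

```text
{'time': 0.0, 'joint_positions': array([-1.29290712,  0.32182035, -0.07010343,  1.45170464,  0.02259553,
        1.37079578, -0.05690117]), 'qd': array([ 0.00035901,  0.00100117, -0.00138726, -0.00019055, -0.00098446,
       -0.000535  , -0.00153601]), 'joint_torque': array([ 2.99107887e-04, -4.91294360e+01, -4.03776057e-01, -3.12525129e+01,
       -6.39297534e-02,  4.35497565e-02,  1.52661114e-04]), 'position': array([0.16936902, 0.62695708, 0.22144851]), 'tool_rot': array([-4.13063710e-01, -3.11415011e+00,  3.03722232e-03]), 'ft_force': array([ 0.2549265 , -0.61356363,  1.12807212]), 'torque': array([ 0.00859572,  0.06499136, -0.02122444]), 'grip_width': 1.0025502581637014}
side {'K': array([[430.59110499,   0.        , 242.84189195],
       [  0.        , 430.59110499, 196.42225413],
       [  0.        ,   0.        ,   1.        ]]), 'R': array([[ 0.63705469, -0.77077144,  0.00852685],
       [-0.66596366, -0.5559323 , -0.49742505],
       [ 0.38814137,  0.31120839, -0.86746505]]), 't': array([-0.4005109 ,  0.31740189,  0.74854564])}
top {'K': array([[352.51255322,   0.        , 257.27235169],
       [  0.        , 352.51255322, 189.57696908],
       [  0.        ,   0.        ,   1.        ]]), 'R': array([[ 0.0197898 , -0.99924916,  0.03330899],
       [-0.99712862, -0.02216156, -0.07241124],
       [ 0.07309505, -0.03178034, -0.9968185 ]]), 't': array([-0.11488928,  0.48216776,  0.89115282])}
wrist {'K': array([[317.5765382 ,   0.        , 256.03561478],
       [  0.        , 317.5765382 , 187.38196507],
       [  0.        ,   0.        ,   1.        ]]), 'R': array([[ 0.25999859,  0.96560693, -0.00199541],
       [ 0.93618186, -0.25156827,  0.24551361],
       [ 0.23656766, -0.06570126, -0.96939109]]), 't': array([-0.64938968, -0.03075685,  0.38946055])}
```

View pics/side0.png

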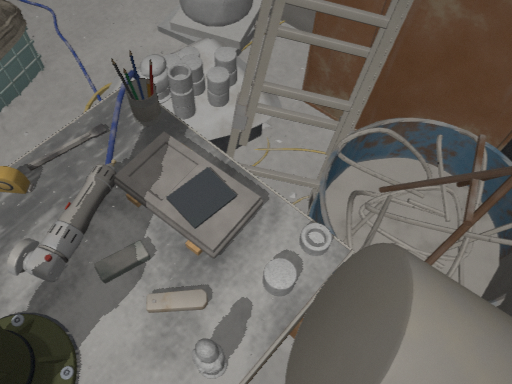

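View pics/top0.png

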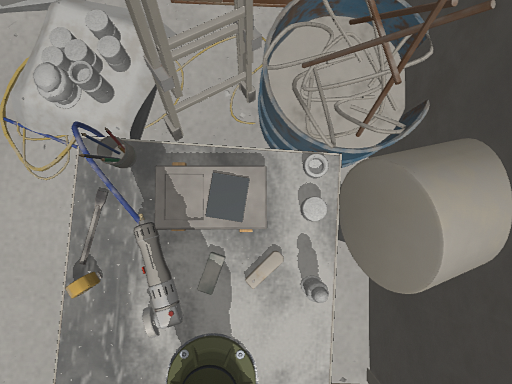

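View pics/wrist0.png

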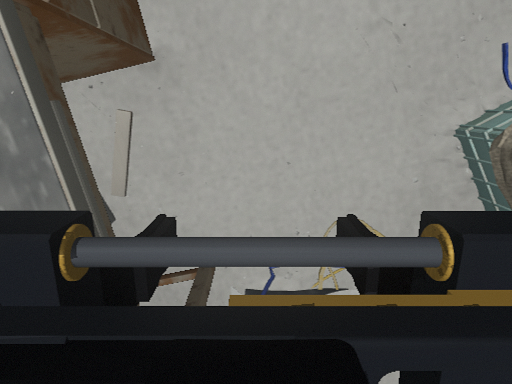

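```bash
cat > h.py <<'E'
import numpy as np,cv2
from bench import ctrl,optics
def cal(n):
    c=optics.get_calibration(n);return c['K'],c['R'],c['t']
def proj(n,X,c=None):
    K,R,t=c or cal(n);p=(np.atleast_2d(X)@R.T+t)@K.T;return p[:,:2]/p[:,2:]
def back(n,uv,z,c=None):
    K,R,t=c or cal(n);uv=np.atleast_2d(uv);d=np.c_[uv,np.ones(len(uv))]@np.linalg.inv(K).T@R;o=-R.T@t
    return o+d*((z-o[2])/d[:,2])[:,None]
E
python3 - <<'E'
from h import *
for n in ["side","top"]:
    K,R,t=cal(n);print(n,-R.T@t,proj(n,[[0,0,0],[.17,.628,.22],[.5,0,0],[.6,0,0],[.6,-.3,0]]))
t=cv2.imread("pics/top0.png")[140:250,140:340];cv2.imwrite("pics/tc.png",cv2.resize(t,None,fx=4,fy=4,interpolation=cv2.INTER_CUBIC))
t=cv2.imread("pics/side0.png")[120:310,105:345];cv2.imwrite("pics/sc.png",cv2.resize(t,None,fx=3,fy=3,interpolation=cv2.INTER_CUBIC))
E
```

```text
side [ 0.17598394 -0.36520208  0.81063593] [[  12.45322731  379.00354878]
 [-164.2274915    62.70677289]
 [ 205.39145992  189.30527255]
 [ 234.82259705  160.36836406]
 [ 346.09504789  237.44328789]]
top [ 0.41791805 -0.07579629  0.92705883] [[ 211.82569662  380.30765696]
 [-131.0075392   339.64505403]
 [ 217.3760226   183.34652249]
 [ 218.43401972  145.80200468]
 [ 330.70476138  148.72513337]]
```

View pics/tc.png

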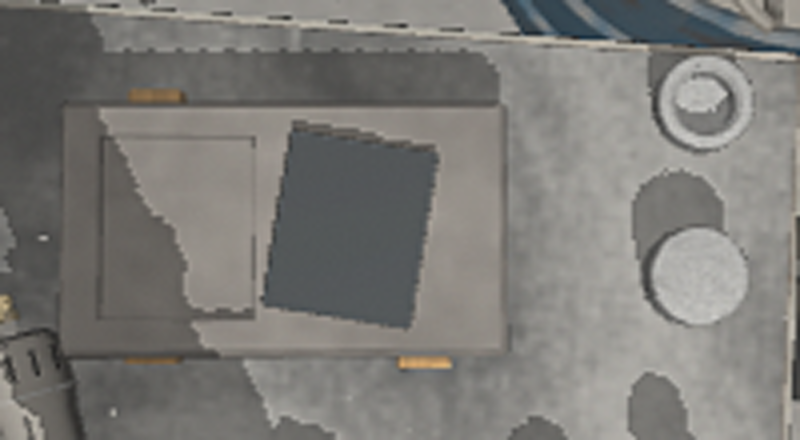

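View pics/sc.png

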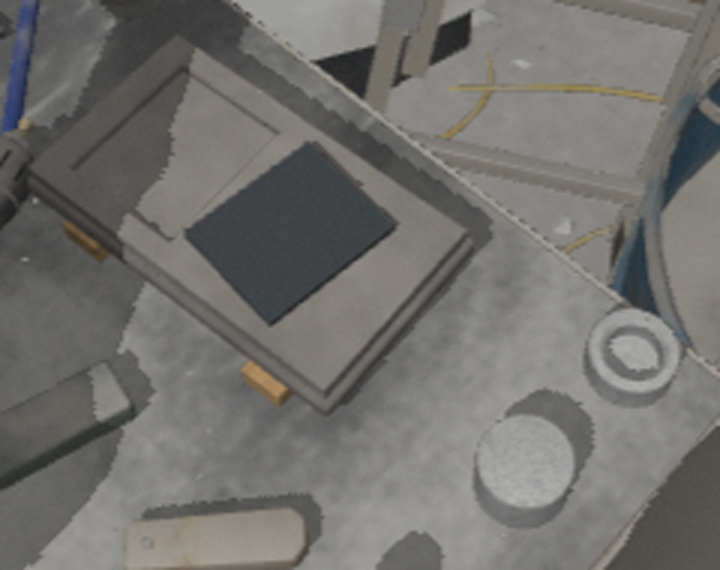

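```bash
cat > fit.py <<'E'
from h import *
from scipy.optimize import least_squares
def fit(obs,z,sx,sy,c,a0=0):
    # obs: dict cam->Nx2 pixels of ordered corners (+x+y, +x-y, -x-y, -x+y)
    L=np.array([[sx,sy],[sx,-sy],[-sx,-sy],[-sx,sy]])/2
    out={}
    def f(p,cams):
        r=[]
        R=np.array([[np.cos(p[2]),-np.sin(p[2])],[np.sin(p[2]),np.cos(p[2])]])
        X=np.c_[L@R.T+p[:2],np.full(4,z)]
        for n in cams:
            r.append((proj(n,X,c[n])-obs[n]).ravel())
        return np.concatenate(r)
    for cams in [[k] for k in obs]+[list(obs)]:
        s=least_squares(f,[.5,0,a0],args=(cams,));print(cams,s.x.round(4),np.abs(s.fun).max().round(2),s.fun.round(1))
    return s.x
E
python3 - <<'E'
from fit import *
c={n:cal(n) for n in("top","side")}
T=lambda a:140+(np.array(a)+.5)/4-.5
S=lambda a:np.array([105,120])+(np.array(a)+.5)/3-.5
print("panel");fit({"top":T([(99,136),(256,136),(255,318),(98,318)]),"side":S([(187,68),(280,131),(172,240),(72,168)])},.05,.113,.095,c)
print("tablet");fit({"top":T([(290,125),(438,150),(410,328),(263,303)]),"side":S([(315,142),(396,227),(270,325),(185,234)])},.058,.110,.092,c)
print("stone top");fit({"top":T([(66,106),(501,108),(503,347),(64,352)]),"side":S([(180,40),(472,236),(325,393),(30,170)])},.05,.15,.27,c)
print(back("top",T([(699,277)]),.047),back("side",S([(525,462)]),.047),back("top",T([(704,104)]),.031),back("side",S([(633,351)]),.031))
E
```

```text
panel
['top'] [0.4616 0.0776 0.0262] 0.47 [ 0.5  0.  -0.3 -0.1 -0.3 -0.1  0.1  0.2]
['side'] [0.4602 0.0766 0.0229] 0.89 [-0.9 -0.9  0.8  0.5 -0.1  0.5  0.1 -0.2]
['top', 'side'] [0.4609 0.0771 0.0244] 1.18 [ 0.7  0.3 -0.1  0.2 -0.2  0.3  0.3  0.4 -0.9 -1.2  0.8  0.2  0.   0.1
  0.2 -0.5]
tablet
['top'] [ 0.4638 -0.0298 -0.135 ] 0.44 [ 0.3  0.4  0.   0.   0.  -0.4 -0.3  0. ]
['side'] [ 0.4602 -0.032  -0.1571] 0.94 [-0.9  0.   0.9  0.4  0.   0.2 -0.1 -0.6]
['top', 'side'] [ 0.4618 -0.0309 -0.1474] 1.17 [ 1.   1.1  0.7  1.1  0.2  0.6 -0.2  0.6 -1.1 -0.8  1.  -0.8  0.5 -0.7
  0.1 -1.2]
stone top
['top'] [0.4624 0.0113 0.0261] 0.46 [ 0.2  0.5  0.  -0.2 -0.   0.1 -0.2 -0.3]
['side'] [0.4599 0.0099 0.0196] 1.03 [-0.  -1.  -0.6 -0.3  0.5  1.   0.1  0.1]
['top', 'side'] [0.461  0.0106 0.0221] 1.45 [ 0.6  0.8  0.4  0.6  0.1  0.9 -0.   0.  -0.  -1.4 -0.6 -1.   0.8  0.3
  0.2 -0.3]
[[ 0.43711595 -0.24807885  0.047     ]] [[ 0.4341226  -0.24892657  0.047     ]] [[ 0.54884265 -0.2535608   0.031     ]] [[ 0.54647987 -0.25508021  0.031     ]]
```

```bash
cat > plan.py <<'E'
import numpy as np,json,sys
def load(): return json.load(open("cmd.json"))
def rows(way,start=None):
    """way: list of (x,y,z,phi,opening) for rows ; prints deltas vs commanded"""
    c=start or load(); ph=c[3]; ex=np.array([-np.sin(ph),np.cos(ph)]); ey=np.array([np.cos(ph),np.sin(ph)])
    out=[]
    for w in way:
        d=np.array(w[:2])-c[:2]
        out.append([0,0,round(-np.degrees(w[3]-ph),1),round(1e3*d@ex,1),round(1e3*d@ey,1),round(-1e3*(w[2]-c[2]),1),w[4]])
    print(json.dumps(out)); 
    r=out[-1]; e=(r[3]*ex+r[4]*ey)/1e3
    n=[c[0]+e[0],c[1]+e[1],c[2]-r[5]/1e3,ph-np.radians(r[2])]
    json.dump([float(v) for v in n],open("cmd.json","w")); print("new cmd",np.round(n,4))
def lin(a,b,k,op): return [tuple(np.array(a)+(np.array(b)-np.array(a))*(i+1)/k)+(op,) for i in range(k)]
def st():
    from bench import ctrl
    from scipy.spatial.transform import Rotation as Ro
    s=ctrl.get_state();M=Ro.from_rotvec(s['tool_rot']).as_matrix()
    print("t",round(s['time'],2),"pos",s['position'].round(4),"phi",round(np.arctan2(M[1,1],M[0,1]),4),"zax",M[:,2].round(4),"F",s['ft_force'].round(1),"T",s['torque'].round(2),"w",round(s['grip_width']*87,1),"cmd",np.round(load(),4));return s
E
echo '[0.17,0.628,0.223,1.307]' > cmd.json
python3 - <<'E'
from plan import *
rows(lin(load(),(.38,.38,.28,.62),8,60)); rows(lin((.38,.38,.28,.62),(.462,-.031,.12,-.147),8,60))
E
```

```text
[[0, 0, 4.9, -33.4, -23.1, -7.1, 60], [0, 0, 9.8, -66.9, -46.2, -14.3, 60], [0, 0, 14.8, -100.3, -69.2, -21.4, 60], [0, 0, 19.7, -133.7, -92.3, -28.5, 60], [0, 0, 24.6, -167.1, -115.4, -35.6, 60], [0, 0, 29.5, -200.6, -138.5, -42.8, 60], [0, 0, 34.4, -234.0, -161.6, -49.9, 60], [0, 0, 39.4, -267.4, -184.7, -57.0, 60]]
new cmd [0.38   0.38   0.28   0.6193]
[[0, 0, 5.5, -47.8, -21.4, 20.0, 60], [0, 0, 10.9, -95.5, -42.9, 40.0, 60], [0, 0, 16.4, -143.3, -64.4, 60.0, 60], [0, 0, 21.9, -191.1, -85.9, 80.0, 60], [0, 0, 27.4, -238.9, -107.4, 100.0, 60], [0, 0, 32.9, -286.7, -128.8, 120.0, 60], [0, 0, 38.4, -334.5, -150.3, 140.0, 60], [0, 0, 43.9, -382.2, -171.8, 160.0, 60]]
new cmd [ 0.462  -0.031   0.12   -0.1469]
```

>>> step_arm([
  [0,0,4.9,-33.4,-23.1,-7.1,60],
  [0,0,9.8,-66.9,-46.2,-14.3,60],
  [0,0,14.8,-100.3,-69.2,-21.4,60],
  [0,0,19.7,-133.7,-92.3,-28.5,60],
  [0,0,24.6,-167.1,-115.4,-35.6,60],
  [0,0,29.5,-200.6,-138.5,-42.8,60],
  [0,0,34.4,-234.0,-161.6,-49.9,60],
  [0,0,39.4,-267.4,-184.7,-57.0,60],
], newtons=20)

```text
time: 1.15
position: [0.3812, 0.3773, 0.2801]
tool_rot: [1.447, 2.789, 0.001]
ft_force: [0.4, -0.0, 0.1]
grip_width: 0.69
```

>>> step_arm([
  [0,0,5.5,-47.8,-21.4,20.0,60],
  [0,0,10.9,-95.5,-42.9,40.0,60],
  [0,0,16.4,-143.3,-64.4,60.0,60],
  [0,0,21.9,-191.1,-85.9,80.0,60],
  [0,0,27.4,-238.9,-107.4,100.0,60],
  [0,0,32.9,-286.7,-128.8,120.0,60],
  [0,0,38.4,-334.5,-150.3,140.0,60],
  [0,0,43.9,-382.2,-171.8,160.0,60],
])

```text
time: 2.15
position: [0.4617, -0.0342, 0.1195]
tool_rot: [2.384, 2.045, 0.002]
ft_force: [0.9, 1.0, -1.2]
grip_width: 0.694
```

```bash
python3 - <<'E'
from plan import *; from h import *
st()
for n in ["side","wrist"]:
    cv2.imwrite(f"pics/{n}1.png",optics.get_image(n)[:,:,::-1])
st();a=cv2.imread("pics/side1.png");b=cv2.imread("pics/wrist1.png")
cv2.imwrite("pics/j1.png",cv2.resize(np.hstack([a,b]),(800,300)))
E
```

```text
t 2.15 pos [ 0.4617 -0.0342  0.1195] phi -0.1528 zax [ 1.3e-03  9.0e-04 -1.0e+00] F [ 0.9  1.  -1.2] T [-0.06  0.01 -0.  ] w 60.3 cmd [ 0.462  -0.031   0.12   -0.1469]
t 2.25 pos [ 0.4603 -0.0389  0.1183] phi -0.1603 zax [-0.0023 -0.0027 -1.    ] F [-0.3 -0.5 -0.6] T [-0.09  0.09 -0.01] w 59.9 cmd [ 0.462  -0.031   0.12   -0.1469]
```

View pics/j1.png

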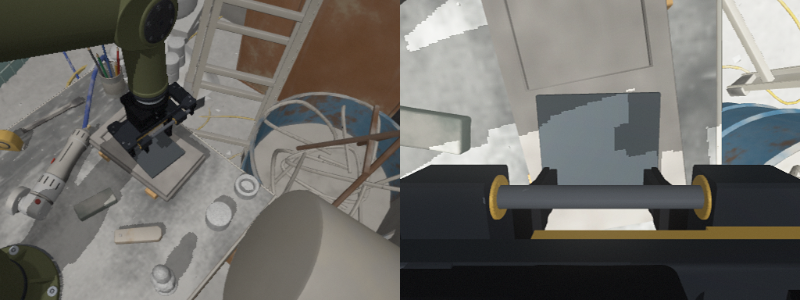

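>>> step_arm([
  [0,0,0,0,0,10,60],
  [0,0,0,0,0,20,60],
  [0,0,0,0,0,30,60],
  [0,0,0,0,0,40,60],
  [0,0,0,0,0,47,60],
  [0,0,0,0,0,52,60],
  [0,0,0,0,0,53,60],
  [0,0,0,0,0,54,60],
])

```text
time: 3.25
position: [0.4618, -0.0315, 0.0657]
tool_rot: [2.378, 2.052, 0.001]
ft_force: [0.6, 0.1, 0.1]
grip_width: 0.689
```

```bash
echo '[0.462,-0.031,0.066,-0.1469]' > cmd.json; python3 - <<'E'
from plan import *
st()
E
```

```text
t 3.25 pos [ 0.4618 -0.0315  0.0657] phi -0.1469 zax [ 6.e-04  1.e-04 -1.e+00] F [0.6 0.1 0.1] T [-0.07  0.07 -0.  ] w 60.0 cmd [ 0.462  -0.031   0.066  -0.1469]
```

>>> step_arm([
  [0,0,0,0,0,1,60],
  [0,0,0,0,0,2,60],
  [0,0,0,0,0,3,60],
  [0,0,0,0,0,4,60],
  [0,0,0,0,0,5,60],
  [0,0,0,0,0,6,60],
  [0,0,0,0,0,7,60],
  [0,0,0,0,0,7.5,60],
])

```text
time: 4.25
position: [0.4616, -0.0314, 0.0584]
tool_rot: [-2.378, -2.052, -0.0]
ft_force: [-2.9, 0.4, 7.9]
grip_width: 0.69
```

>>> step_arm([
  [0,0,0,0,0,0.5,60],
  [0,0,0,0,0,1,60],
  [0,0,0,0,0,1.5,60],
  [0,0,0,0,0,1.5,60],
  [0,0,0,0,0,1.5,60],
  [0,0,0,0,0,1.5,60],
  [0,0,0,0,0,1.5,60],
  [0,0,0,0,0,1.5,60],
])

```text
time: 5.25
position: [0.4618, -0.0315, 0.0583]
tool_rot: [-2.378, -2.052, -0.001]
ft_force: [-4.8, -0.4, 16.4]
grip_width: 0.69
```

```bash
echo '[0.462,-0.031,0.057,-0.1469]' > cmd.json; python3 - <<'E'
from plan import *
st()
E
```

```text
t 5.25 pos [ 0.4618 -0.0315  0.0583] phi -0.147 zax [-1.0e-04  1.1e-03 -1.0e+00] F [-4.8 -0.4 16.4] T [-0.16  1.39  0.04] w 60.0 cmd [ 0.462  -0.031   0.057  -0.1469]
```

>>> step_arm([
  [0.1,0,0,0,0,-0.5,60],
  [0.2,0,0,0,0,-1,60],
  [0.4,0,0,0,0,-1,60],
  [0.6,0,0,0,0,-1,60],
  [0.6,0,0,0,0,-1,60],
  [0.6,0,0,0,0,-1,60],
  [0.6,0,0,0,0,-1,60],
  [0.6,0,0,0,0,-1,60],
])

```text
time: 6.25
position: [0.462, -0.0314, 0.0587]
tool_rot: [-2.372, -2.047, 0.009]
ft_force: [-3.5, 0.9, 9.5]
grip_width: 0.688
```

```bash
echo '[0.462,-0.031,0.058,-0.1469]' > cmd.json; python3 - <<'E'
from plan import *
st()
E
```

```text
t 6.25 pos [ 0.462  -0.0314  0.0587] phi -0.1469 zax [-0.0096  0.0022 -1.    ] F [-3.5  0.9  9.5] T [-0.15  0.58 -0.02] w 59.8 cmd [ 0.462  -0.031   0.058  -0.1469]
```

>>> step_arm([
  [-0.3,0,0,0,0,0,60],
  [-0.5,0,0,0,0,0,60],
  [-0.5,0,-1.6,0,0,0,60],
  [-0.5,0,-3.2,0,0,0,60],
  [-0.5,0,-4.9,0,0,0,60],
  [-0.5,0,-6.6,0,0,0,60],
  [-0.5,0,-8.2,0,0,0,60],
  [-0.5,0,-9.8,0,0,0,60],
])

```text
time: 7.25
position: [0.4626, -0.031, 0.0584]
tool_rot: [-2.193, -2.248, -0.003]
ft_force: [-1.1, 1.5, 4.8]
grip_width: 0.69
```

```bash
echo '[0.462,-0.031,0.058,0.0241]' > cmd.json; python3 - <<'E'
from plan import *; from h import *
st()
for n in ["top","side","wrist"]:
    cv2.imwrite(f"pics/{n}2.png",optics.get_image(n)[:,:,::-1])
a=cv2.imread("pics/top2.png")[140:250,140:340];b=cv2.imread("pics/wrist2.png")
cv2.imwrite("pics/ta2.png",cv2.resize(a,None,fx=4,fy=4))
st()
E
```

```text
t 7.25 pos [ 0.4626 -0.031   0.0584] phi 0.025 zax [ 5.0e-04  1.9e-03 -1.0e+00] F [-1.1  1.5  4.8] T [ 0.11  0.16 -0.08] w 60.0 cmd [ 0.462  -0.031   0.058   0.0241]
t 7.4 pos [ 0.4626 -0.031   0.0584] phi 0.0247 zax [ 5.0e-04  1.8e-03 -1.0e+00] F [-0.5  0.3  5.6] T [0.07 0.12 0.11] w 60.2 cmd [ 0.462  -0.031   0.058   0.0241]
```

View pics/wrist2.png

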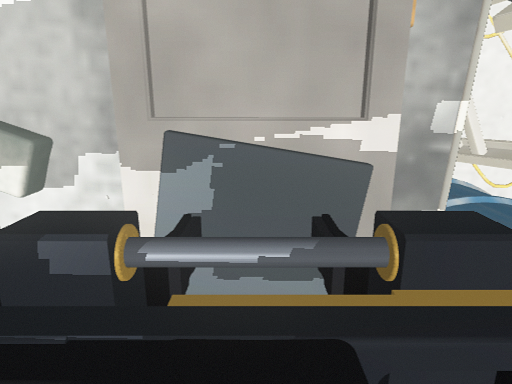

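View pics/side2.png

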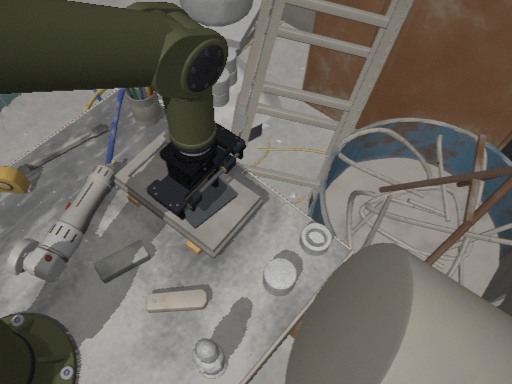

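View pics/ta2.png

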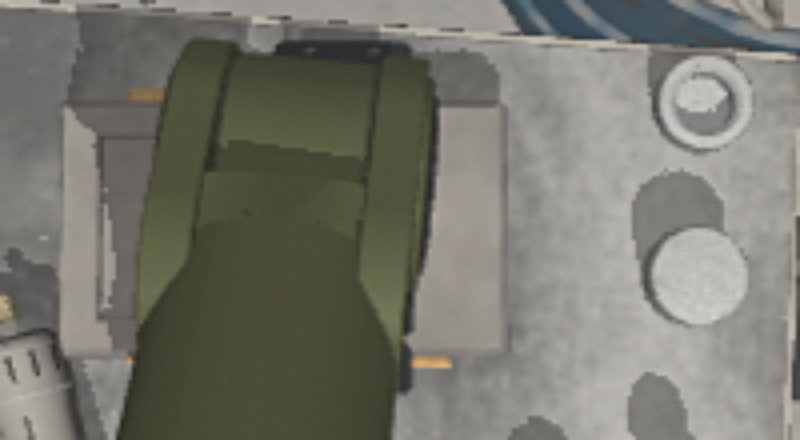

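>>> step_arm([
  [0,0,0,0,0,0.5,60],
  [0,0,0,0,0,0.9,60],
  [0,0,0,0,0,0.9,60],
  [0,0,-1.2,0,0,0.9,60],
  [0,0,-2.4,0,0,0.9,60],
  [0,0,-3.6,0,0,0.9,60],
  [0,0,-4.8,0,0,0.9,60],
  [0,0,-6,0,0,0.9,60],
])

```text
time: 8.4
position: [0.4632, -0.03, 0.0584]
tool_rot: [-2.072, -2.36, -0.006]
ft_force: [-0.8, 3.1, 11.9]
grip_width: 0.691
```

```bash
echo '[0.462,-0.031,0.0571,0.1288]' > cmd.json; python3 - <<'E'
from plan import *; from h import *
st()
for n in ["wrist"]:
    cv2.imwrite(f"pics/{n}3.png",optics.get_image(n)[:,:,::-1])
E
```

```text
t 8.4 pos [ 0.4632 -0.03    0.0584] phi 0.1296 zax [ 0.0013  0.0037 -1.    ] F [-0.8  3.1 11.9] T [ 0.71  0.58 -0.24] w 60.1 cmd [ 0.462  -0.031   0.0571  0.1288]
```

View pics/wrist3.png

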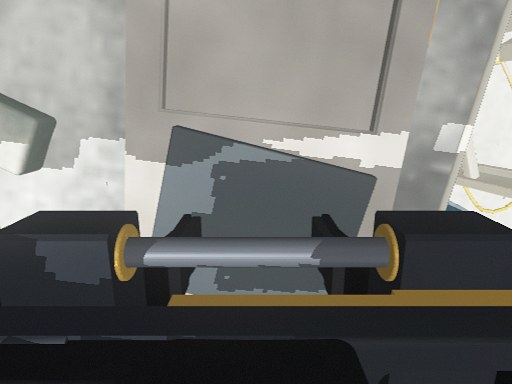

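```bash
python3 - <<'E'
from h import *
c=cal("wrist")
for e,z in([[(175,126),(376,177)],.058],[[(163,110),(375,132)],.05]):
    p=back("wrist",e,z,c);d=p[1]-p[0];print(p.round(4),np.arctan2(d[1],d[0]),np.hypot(*d[:2]))
E
```

```text
[[0.4156 0.0217 0.058 ]
 [0.5219 0.0092 0.058 ]] -0.11720271003660969 0.10697708805188269
[[0.4069 0.0284 0.05  ]
 [0.5192 0.0318 0.05  ]] 0.02990047121998627 0.11235109846407133
```

>>> step_arm([
  [0.3,0,0,0,0,-0.2,60],
  [0.6,0,0,0,0,-0.2,60],
  [0.6,0,0,2,0.3,-0.2,60],
  [0.6,0,0,4,0.5,-0.2,60],
  [0.6,0,0,6,0.8,-0.2,60],
  [0.6,0,0,8,1,-0.2,60],
  [0.6,0,0,10,1.3,-0.2,60],
  [0.6,0,0,12,1.6,-0.2,60],
])

```text
time: 9.45
position: [0.4639, -0.0208, 0.0586]
tool_rot: [-2.072, -2.355, 0.009]
ft_force: [-0.5, -3.6, 9.0]
grip_width: 0.694
```

```bash
echo '[0.462,-0.0189,0.0573,0.1288]' > cmd.json; python3 - <<'E'
from plan import *; from h import *
st()
for n in ["wrist"]:
    cv2.imwrite(f"pics/{n}4.png",optics.get_image(n)[:,:,::-1])
E
```

```text
t 9.45 pos [ 0.4639 -0.0208  0.0586] phi 0.1278 zax [-0.0073 -0.0016 -1.    ] F [-0.5 -3.6  9. ] T [-0.88 -0.24 -0.14] w 60.4 cmd [ 0.462  -0.0189  0.0573  0.1288]
```

View pics/wrist4.png

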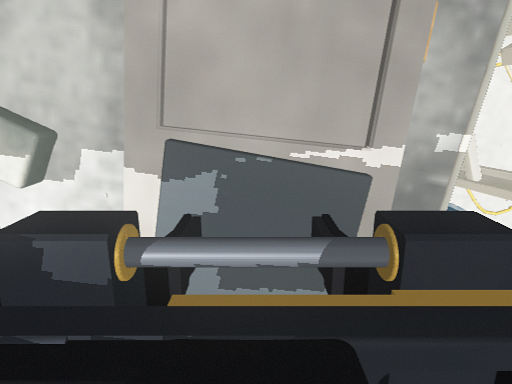

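```bash
cat >> h.py <<'E'
def edges(tab,pan):
    c=cal("wrist")
    for e,z in([tab,.058],[pan,.05]):
        p=back("wrist",e,z,c);d=p[1]-p[0];a=np.arctan2(d[1],d[0]);m=p.mean(0)[:2];s=46 if z>.055 else -47.5
        print(("tab" if z>.055 else "pan"),p[:,:2].round(4).tolist(),"ang",a.round(4),"len",np.hypot(*d[:2]).round(4),"centre",(m+s/1e3*np.array([np.sin(a),-np.cos(a)])).round(4))
def cop():
    s=ctrl.get_state();F=s['ft_force'];M=s['torque'];h=.244
    print("cop x,y",((-h*F[0]-M[1])/F[2]).round(4),((M[0]-h*F[1])/F[2]).round(4))
E
python3 - <<'E'
from h import *
edges([(165,139),(371,177)],[(160,127),(369,148)]);cop()
E
```

```text
tab [[0.4118, 0.024], [0.5199, 0.0182]] ang -0.0536 len 0.1083 centre [ 0.4634 -0.0248]
pan [[0.4066, 0.0289], [0.5185, 0.0323]] ang 0.0302 len 0.112 centre [0.4611 0.0781]
cop x,y 0.0301 -0.0025
```

>>> step_arm([
  [0,0,0,1.5,0.2,0.2,60],
  [0,0,0,3,0.4,0.2,60],
  [0,0,0,4.5,0.6,0.2,60],
  [0,0,0,6,0.8,0.2,60],
  [0,0,0,7.5,1,0.2,60],
  [0,0,0,9,1.2,0.2,60],
  [0,0,0,10.5,1.4,0.2,60],
  [0,0,0,12,1.6,0.2,60],
])

```text
time: 10.5
position: [0.4642, -0.0088, 0.0586]
tool_rot: [-2.072, -2.356, 0.009]
ft_force: [-0.8, -4.4, 9.9]
grip_width: 0.688
```

```bash
echo '[0.462,-0.0068,0.0571,0.1288]' > cmd.json; python3 - <<'E'
from plan import *; from h import *
st();cop()
for n in ["wrist"]:
    cv2.imwrite(f"pics/{n}5.png",optics.get_image(n)[:,:,::-1])
E
```

```text
t 10.5 pos [ 0.4642 -0.0088  0.0586] phi 0.1277 zax [-0.0069 -0.0015 -1.    ] F [-0.8 -4.4  9.9] T [-0.94 -0.19 -0.11] w 59.8 cmd [ 0.462  -0.0068  0.0571  0.1288]
cop x,y 0.0389 0.0137
```

View pics/wrist5.png

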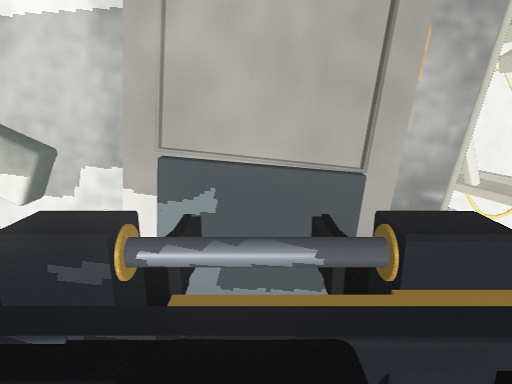

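```bash
python3 - <<'E'
from h import *
edges([(160,155),(364,174)],[(158,148),(362,169)])
E
```

```text
tab [[0.41, 0.0274], [0.5163, 0.0312]] ang 0.0358 len 0.1063 centre [ 0.4648 -0.0166]
pan [[0.4064, 0.0296], [0.5175, 0.0325]] ang 0.0264 len 0.1111 centre [0.4607 0.0785]
```

>>> step_arm([
  [-0.25,0,0,0,0,0,60],
  [-0.45,0,0,0,0,0,60],
  [-0.45,0,0,2.5,0.2,0,60],
  [-0.45,0,0,5,0.4,0,60],
  [-0.45,0,0,7.5,0.6,0,60],
  [-0.45,0,0,10,0.8,0,60],
  [-0.45,0,0,12.5,1.0,0,60],
  [-0.45,0,0,15,1.2,0,60],
])

```text
time: 11.55
position: [0.4632, 0.0065, 0.0584]
tool_rot: [2.074, 2.359, -0.0]
ft_force: [-0.0, -3.9, 9.0]
grip_width: 0.695
```

```bash
echo '[0.4613,0.0082,0.0571,0.1288]' > cmd.json; python3 - <<'E'
from plan import *; from h import *
st();cop()
for n in ["wrist"]:
    cv2.imwrite(f"pics/{n}6.png",optics.get_image(n)[:,:,::-1])
E
```

```text
t 11.55 pos [0.4632 0.0065 0.0584] phi 0.1283 zax [ 2.e-04 -5.e-04 -1.e+00] F [-0.  -3.9  9. ] T [-0.95  0.02  0.02] w 60.5 cmd [0.4613 0.0082 0.0571 0.1288]
cop x,y -0.0011 -0.0
```

View pics/wrist6.png

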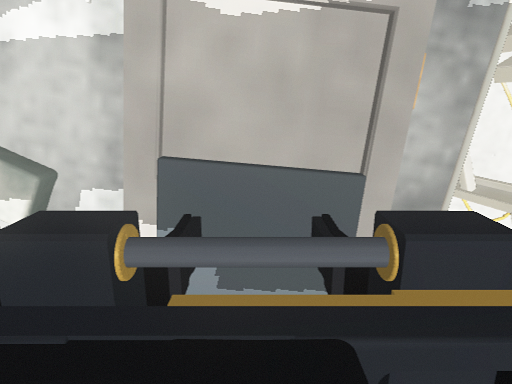

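```bash
python3 - <<'E'
from h import *
a=cv2.imread("pics/wrist6.png")
cv2.imwrite("pics/w6c.png",cv2.resize(a[0:210,130:420],None,fx=2.7,fy=2.7,interpolation=cv2.INTER_CUBIC))
E
```

```text
(no output)
```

View pics/w6c.png

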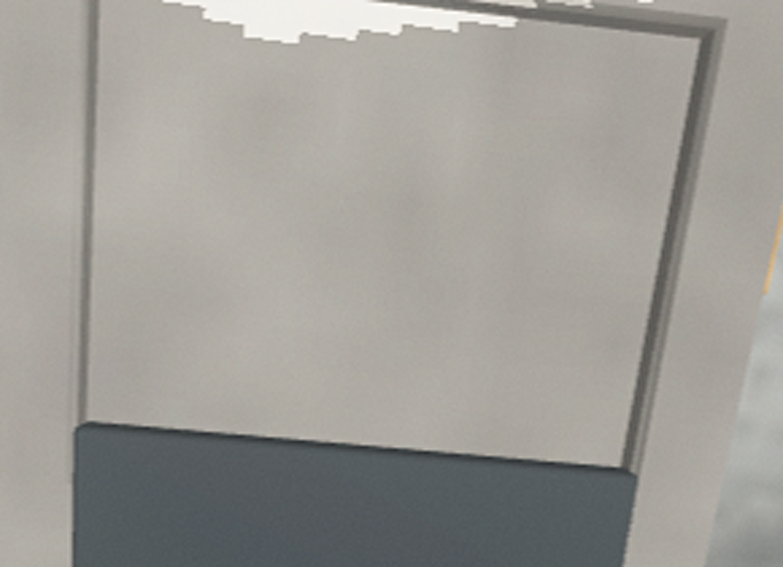

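```bash
python3 - <<'E'
from h import *
f=lambda a:np.array([130,0])+(np.array(a)+.5)/2.7-.5
L=back("wrist",f([(87,0),(77,420)]),.05);Rr=back("wrist",f([(725,20),(640,468)]),.05)
far=back("wrist",f([(480,0),(725,20)]),.05)
tl=back("wrist",f([(76,436),(73,566)]),.058);tr=back("wrist",f([(636,478),(626,560)]),.058);te=back("wrist",f([(90,423),(620,468)]),.058)
for n,p in dict(L=L,R=Rr,far=far,tl=tl,tr=tr,te=te).items():
    d=p[1]-p[0];print(n,p[:,:2].round(4).tolist(),"ang",np.arctan2(d[1],d[0]).round(4))
E
```

```text
L [[0.4036, 0.1168], [0.4059, 0.0412]] ang -1.5406
R [[0.5172, 0.1284], [0.5196, 0.0461]] ang -1.5414
far [[0.4731, 0.1259], [0.5172, 0.1284]] ang 0.0565
tl [[0.4081, 0.0396], [0.4089, 0.0133]] ang -1.54
tr [[0.5162, 0.0453], [0.5178, 0.0287]] ang -1.4761
te [[0.4106, 0.0424], [0.5127, 0.0468]] ang 0.0435
```

>>> step_arm([
  [0,0,0,2.5,0.3,0,60],
  [0,0,0,5,0.6,0,60],
  [0,0,0,7.5,0.9,0,60],
  [0,0,0,10,1.2,0,60],
  [0,0,0,12.5,1.5,0,60],
  [0,0,0,15,1.8,0,60],
  [0,0,0,17.5,2.1,0,60],
  [0,0,0,20,2.4,0,60],
])

```text
time: 12.6
position: [0.4629, 0.0266, 0.0584]
tool_rot: [2.075, 2.359, -0.0]
ft_force: [-0.6, -2.7, 9.2]
grip_width: 0.687
```

```bash
echo '[0.4611,0.0283,0.0571,0.1288]' > cmd.json; python3 - <<'E'
from plan import *; from h import *
st();cop()
E
```

```text
t 12.6 pos [0.4629 0.0266 0.0584] phi 0.1281 zax [-0.e+00 -3.e-04 -1.e+00] F [-0.6 -2.7  9.2] T [-0.99  0.   -0.01] w 59.8 cmd [0.4611 0.0283 0.0571 0.1288]
cop x,y 0.0157 -0.0352
```

>>> step_arm([
  [0,0,0,2,0.2,0,60],
  [0,0,0,4,0.5,0,60],
  [0,0,0,6,0.7,0,60],
  [0,0,0,8,1.0,0,60],
  [0,0,0,10,1.2,0.1,60],
  [0,0,0,12,1.4,0.2,60],
  [0,0,0,14,1.6,0.3,60],
  [0,0,0,16,1.8,0.4,60],
])

```text
time: 13.6
position: [0.4619, 0.0435, 0.0577]
tool_rot: [-2.073, -2.359, 0.001]
ft_force: [-0.9, -1.7, 8.5]
grip_width: 0.686
```

```bash
echo '[0.4608,0.0444,0.0567,0.1288]' > cmd.json; python3 - <<'E'
from plan import *; from h import *
st();cop()
for n in ["wrist"]:
    cv2.imwrite(f"pics/{n}7.png",optics.get_image(n)[:,:,::-1])
E
```

```text
t 13.6 pos [0.4619 0.0435 0.0577] phi 0.1288 zax [-1.8e-03  4.0e-04 -1.0e+00] F [-0.9 -1.7  8.5] T [-0.68  0.45  0.04] w 59.7 cmd [0.4608 0.0444 0.0567 0.1288]
cop x,y -0.0281 -0.0326
```

View pics/wrist7.png

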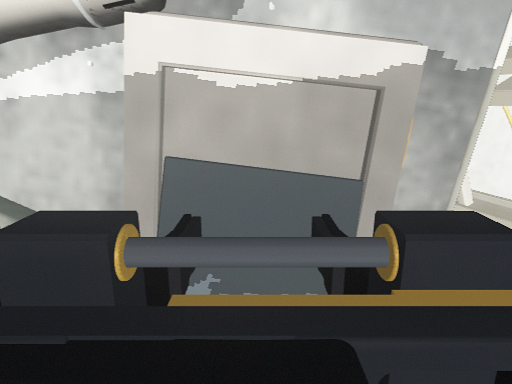

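>>> step_arm([
  [0.2,0,0,1.5,0.2,0.2,60],
  [0.4,0,0,3,0.3,0.4,60],
  [0.6,0,0,4.5,0.5,0.7,60],
  [0.6,0,0,6,0.7,1.0,60],
  [0.6,0,0,7.5,0.9,1.2,60],
  [0.6,0,0,9,1.0,1.5,60],
  [0.6,0,0,10.5,1.2,1.7,60],
  [0.6,0,0,12,1.3,2.0,60],
])

```text
time: 14.65
position: [0.4614, 0.0548, 0.0559]
tool_rot: [-2.068, -2.353, 0.015]
ft_force: [-2.0, -3.4, 12.6]
grip_width: 0.689
```

```bash
echo '[0.4606,0.0565,0.0547,0.1288]' > cmd.json; python3 - <<'E'
from plan import *; from h import *
st();cop()
for n in ["wrist"]:
    cv2.imwrite(f"pics/{n}8.png",optics.get_image(n)[:,:,::-1])
E
```

```text
t 14.65 pos [0.4614 0.0548 0.0559] phi 0.1287 zax [-0.0127 -0.0018 -0.9999] F [-2.  -3.4 12.6] T [-1.12  0.6   0.02] w 59.9 cmd [0.4606 0.0565 0.0547 0.1288]
cop x,y -0.0082 -0.0227
```

View pics/wrist8.png

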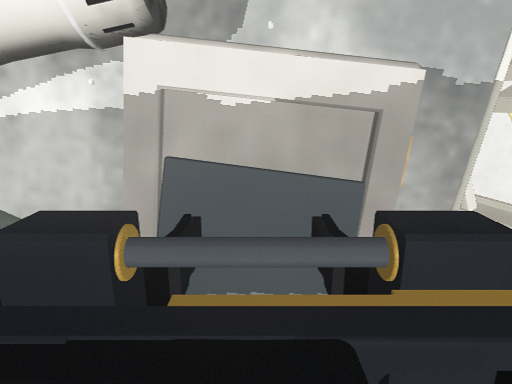

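>>> step_arm([
  [0,0,0,1.5,0.2,0.1,60],
  [0,0,0,3,0.3,0.2,60],
  [0,0,0,4.5,0.5,0.3,60],
  [0,0,0,6,0.7,0.4,60],
  [-0.1,0,0,7.5,0.9,0.5,60],
  [-0.1,0,0,9,1.0,0.6,60],
  [-0.1,0,0,10.5,1.2,0.7,60],
  [-0.1,0,0,12,1.3,0.7,60],
])

```text
time: 15.7
position: [0.4612, 0.0671, 0.055]
tool_rot: [-2.069, -2.354, 0.013]
ft_force: [-1.2, -2.7, 9.1]
grip_width: 0.689
```

```bash
echo '[0.4604,0.0686,0.0540,0.1288]' > cmd.json; python3 - <<'E'
from plan import *; from h import *
st();cop()
for n in ["wrist"]:
    cv2.imwrite(f"pics/{n}9.png",optics.get_image(n)[:,:,::-1])
a=cv2.imread("pics/wrist9.png")
cv2.imwrite("pics/w9c.png",cv2.resize(a[50:280,120:420],None,fx=2.6,fy=2.6,interpolation=cv2.INTER_CUBIC))
E
```

```text
t 15.7 pos [0.4612 0.0671 0.055 ] phi 0.1286 zax [-0.0109 -0.0013 -0.9999] F [-1.2 -2.7  9.1] T [-0.93  0.37  0.07] w 60.0 cmd [0.4604 0.0686 0.054  0.1288]
cop x,y -0.0081 -0.0288
```

View pics/w9c.png

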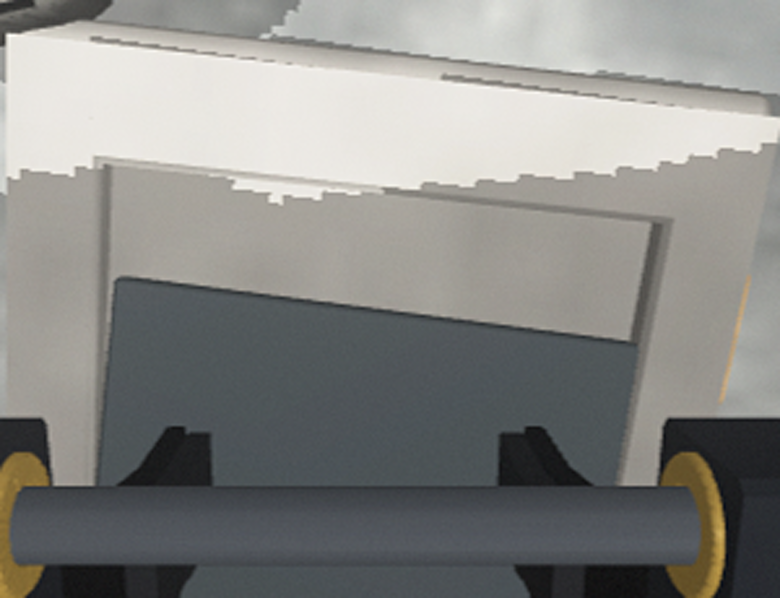

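```bash
python3 - <<'E'
from h import *
f=lambda a:np.array([120,50])+(np.array(a)+.5)/2.6-.5
for n,p in dict(rim=[(97,157),(670,219)],edge=[(125,279),(630,342)],L=[(97,160),(90,420)],R=[(670,222),(638,420)],tl=[(113,290),(97,480)],tr=[(636,350),(620,480)]).items():
    p=back("wrist",f(p),.05);d=p[1]-p[0];print(n,p[:,:2].round(4).tolist(),"ang",np.arctan2(d[1],d[0]).round(4),p.mean(0)[:2])
E
```

```text
rim [[0.4027, 0.1255], [0.517, 0.1283]] ang 0.0244 [0.45986035 0.12688399]
edge [[0.4097, 0.102], [0.5144, 0.1025]] ang 0.0055 [0.46205565 0.10225346]
L [[0.4027, 0.1249], [0.4041, 0.0706]] ang -1.5454 [0.40343339 0.09777817]
R [[0.5171, 0.1277], [0.5197, 0.0861]] ang -1.5103 [0.5183974  0.10690964]
tl [[0.4074, 0.0994], [0.4063, 0.0571]] ang -1.5956 [0.40686124 0.07822852]
tr [[0.516, 0.101], [0.5187, 0.0722]] ang -1.477 [0.51735878 0.08663896]
```

>>> step_arm([
  [0.2,0,0,1.5,0.2,0.1,60],
  [0.3,0,0,3,0.3,0.2,60],
  [0.3,0,0,4.5,0.5,0.3,60],
  [0.3,0,0,6,0.6,0.4,60],
  [0.3,0,0,7.5,0.8,0.5,60],
  [0.3,0,0,9,0.9,0.6,60],
  [0.3,0,0,10.5,1.1,0.7,60],
  [0.3,0,0,12,1.2,0.7,60],
])

```text
time: 16.75
position: [0.4614, 0.0794, 0.0543]
tool_rot: [-2.068, -2.352, 0.017]
ft_force: [-0.6, -2.5, 7.5]
grip_width: 0.692
```

```bash
echo '[0.4601,0.0807,0.0533,0.1288]' > cmd.json; python3 - <<'E'
from plan import *; from h import *
st();cop()
for n in ["wrist"]:
    cv2.imwrite(f"pics/{n}10.png",optics.get_image(n)[:,:,::-1])
a=cv2.imread("pics/wrist10.png")
cv2.imwrite("pics/w10c.png",cv2.resize(a[50:280,120:420],None,fx=2.6,fy=2.6,interpolation=cv2.INTER_CUBIC))
E
```

```text
t 16.75 pos [0.4614 0.0794 0.0543] phi 0.1282 zax [-0.0147 -0.0014 -0.9999] F [-0.6 -2.5  7.5] T [-0.67 -0.13 -0.07] w 60.2 cmd [0.4601 0.0807 0.0533 0.1288]
cop x,y 0.038 -0.0098
```

View pics/w10c.png

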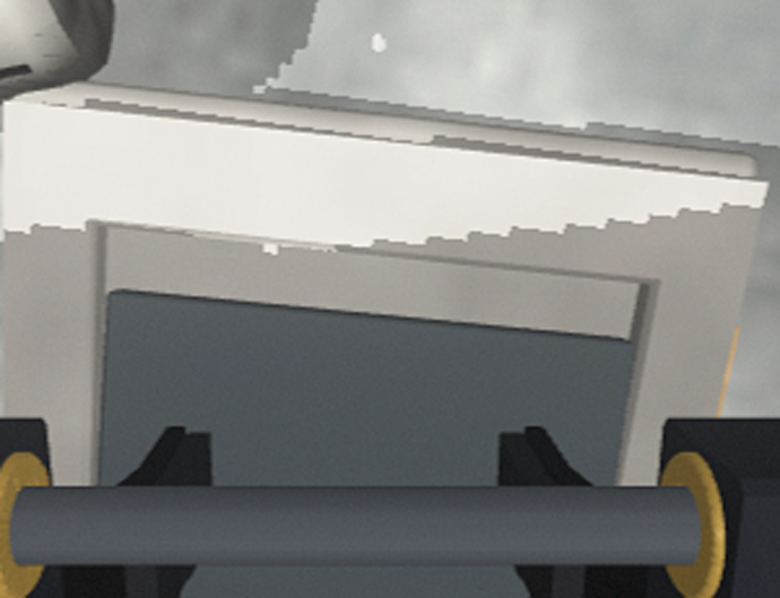

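>>> step_arm([
  [-0.1,0,0,1.2,0.1,0.2,60],
  [-0.2,0,0,2.4,0.2,0.4,60],
  [-0.2,0,0,3.6,0.4,0.5,60],
  [-0.2,0,0,4.8,0.5,0.6,60],
  [-0.2,0,0,6,0.6,0.7,60],
  [-0.2,0,0,7.2,0.7,0.8,60],
  [-0.2,0,0,8.4,0.8,0.9,60],
  [-0.2,0,0,9,0.9,1.0,60],
])

```text
time: 17.8
position: [0.4613, 0.088, 0.0538]
tool_rot: [-2.07, -2.353, 0.013]
ft_force: [-2.3, -4.7, 13.1]
grip_width: 0.693
```

```bash
echo '[0.4599,0.0897,0.0523,0.1288]' > cmd.json; python3 - <<'E'
from plan import *; from h import *
st();cop()
for n in ["wrist"]:
    cv2.imwrite(f"pics/{n}11.png",optics.get_image(n)[:,:,::-1])
a=cv2.imread("pics/wrist11.png")
cv2.imwrite("pics/w11c.png",cv2.resize(a[50:280,120:420],None,fx=2.6,fy=2.6,interpolation=cv2.INTER_CUBIC))
E
```

```text
t 17.8 pos [0.4613 0.088  0.0538] phi 0.128 zax [-0.0113 -0.0015 -0.9999] F [-2.3 -4.7 13.1] T [-1.26  0.26 -0.09] w 60.3 cmd [0.4599 0.0897 0.0523 0.1288]
cop x,y 0.0218 -0.008
```

View pics/w11c.png

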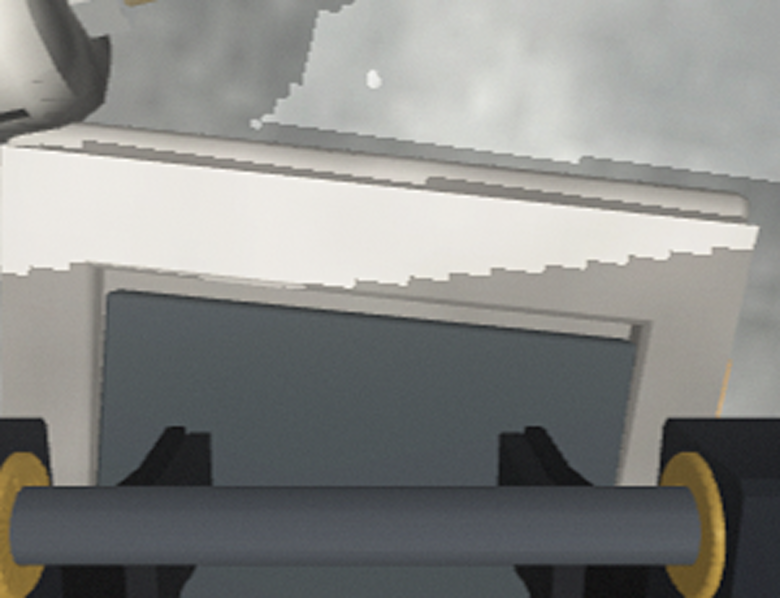

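>>> step_arm([
  [0,0,0,0.5,0,-0.2,60],
  [0,0,0,1,0.1,-0.2,60],
  [0,0,0,1.5,0.1,-0.2,60],
  [0,0,0,2,0.2,-0.2,60],
  [0,0,0,2.5,0.3,-0.2,60],
  [0,0,0,3,0.3,-0.2,60],
  [0,0,0,3,0.3,-0.2,60],
  [0,0,0,3,0.3,-0.2,60],
])

```text
time: 18.85
position: [0.4591, 0.0923, 0.0521]
tool_rot: [-2.067, -2.352, 0.016]
ft_force: [0.0, 0.3, 0.5]
grip_width: 0.692
```

```bash
echo '[0.4598,0.0927,0.0525,0.1288]' > cmd.json; python3 - <<'E'
from plan import *; from h import *
st();cop()
for n in ["wrist"]:
    cv2.imwrite(f"pics/{n}12.png",optics.get_image(n)[:,:,::-1])
a=cv2.imread("pics/wrist12.png")
cv2.imwrite("pics/w12c.png",cv2.resize(a[50:280,120:420],None,fx=2.6,fy=2.6,interpolation=cv2.INTER_CUBIC))
E
```

```text
t 18.85 pos [0.4591 0.0923 0.0521] phi 0.1289 zax [-1.460e-02 -7.000e-04 -9.999e-01] F [0.  0.3 0.5] T [-0.06 -0.07  0.01] w 60.2 cmd [0.4598 0.0927 0.0525 0.1288]
cop x,y 0.1111 -0.3066
```

View pics/w12c.png

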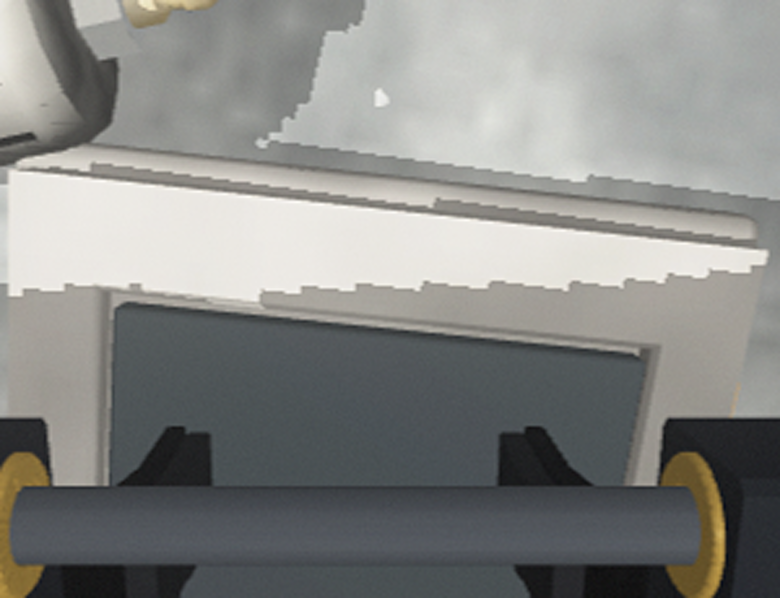

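>>> step_arm([
  [0,0,0,0,0,-3,60],
  [0,0,0,0,0,-10,60],
  [-0.3,0,0,0,0,-20,60],
  [-0.85,0,0,0,0,-30,60],
  [-0.85,0,0,-50,-5,-50,70],
  [-0.85,0,0,-100,-10,-70,87],
  [-0.85,0,0,-150,-15,-70,87],
  [-0.85,0,0,-190,-20,-70,87],
])

```text
time: 19.9
position: [0.465, -0.1007, 0.1234]
tool_rot: [2.075, 2.358, 0.005]
ft_force: [-0.2, 0.3, 0.4]
grip_width: 0.984
```

```bash
python3 - <<'E'
from plan import *; from h import *
st()
for n in ["wrist","top","side"]:
    cv2.imwrite(f"pics/{n}13.png",optics.get_image(n)[:,:,::-1])
st()
t=cv2.imread("pics/top13.png")[140:250,140:340];cv2.imwrite("pics/tc13.png",cv2.resize(t,None,fx=4,fy=4,interpolation=cv2.INTER_CUBIC))
t=cv2.imread("pics/side13.png")[120:310,105:345];cv2.imwrite("pics/sc13.png",cv2.resize(t,None,fx=3,fy=3,interpolation=cv2.INTER_CUBIC))
E
```

```text
t 19.9 pos [ 0.465  -0.1007  0.1234] phi 0.1277 zax [ 0.0026  0.0019 -1.    ] F [-0.2  0.3  0.4] T [-0.1   0.03 -0.01] w 85.6 cmd [0.4598 0.0927 0.0525 0.1288]
t 20.05 pos [ 0.4646 -0.1009  0.1229] phi 0.124 zax [ 0.0015  0.0014 -1.    ] F [-0.2  0.1 -1.1] T [-0.05 -0.    0.05] w 86.7 cmd [0.4598 0.0927 0.0525 0.1288]
```

View pics/tc13.png

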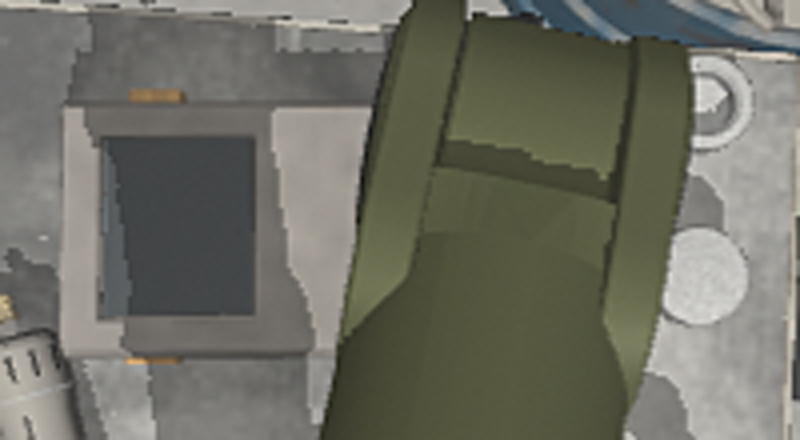

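View pics/sc13.png

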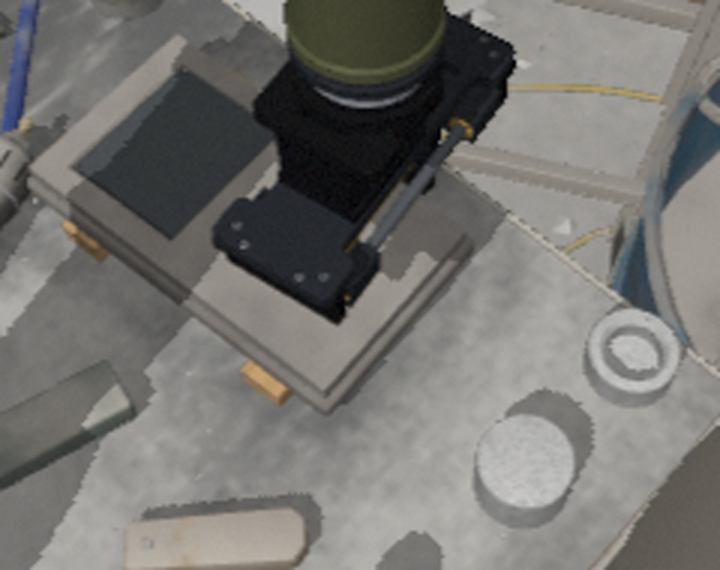

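View pics/wrist13.png

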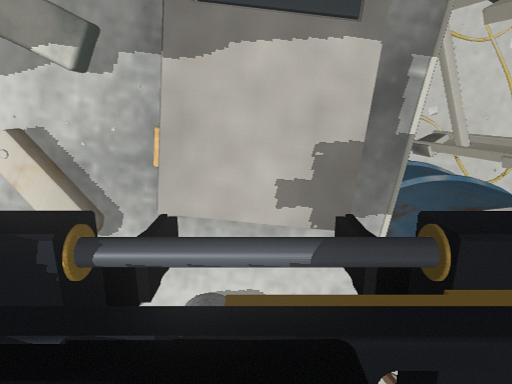

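```bash
echo '[0.4654,-0.0983,0.1228,0.1288]' > cmd.json; python3 - <<'E'
from plan import *
a=(.4356,-.2485,.09,0.0)
w=lin(load(),a,5,87)+[a+(87,)]*3
rows(w)
E
```

```text
[[0, 0, 1.5, -29.0, -9.8, 6.6, 87], [0, 0, 3.0, -58.1, -19.5, 13.1, 87], [0, 0, 4.4, -87.1, -29.3, 19.7, 87], [0, 0, 5.9, -116.1, -39.1, 26.2, 87], [0, 0, 7.4, -145.1, -48.8, 32.8, 87], [0, 0, 7.4, -145.1, -48.8, 32.8, 87], [0, 0, 7.4, -145.1, -48.8, 32.8, 87], [0, 0, 7.4, -145.1, -48.8, 32.8, 87]]
new cmd [ 4.356e-01 -2.485e-01  9.000e-02 -4.000e-04]
```

>>> step_arm([
  [0,0,1.5,-29.0,-9.8,6.6,87],
  [0,0,3.0,-58.1,-19.5,13.1,87],
  [0,0,4.4,-87.1,-29.3,19.7,87],
  [0,0,5.9,-116.1,-39.1,26.2,87],
  [0,0,7.4,-145.1,-48.8,32.8,87],
  [0,0,7.4,-145.1,-48.8,32.8,87],
  [0,0,7.4,-145.1,-48.8,32.8,87],
  [0,0,7.4,-145.1,-48.8,32.8,87],
])

```text
time: 21.05
position: [0.4358, -0.2472, 0.0893]
tool_rot: [-2.218, -2.224, -0.003]
ft_force: [-0.4, 0.6, -0.4]
grip_width: 0.996
```

```bash
python3 - <<'E'
from plan import *; from h import *
st()
for n in ["wrist","side"]:
    cv2.imwrite(f"pics/{n}14.png",optics.get_image(n)[:,:,::-1])
a=cv2.imread("pics/side14.png");b=cv2.imread("pics/wrist14.png")
cv2.imwrite("pics/j14.png",cv2.resize(np.hstack([a,b]),(800,300)))
a=cv2.imread("pics/side14.png")[140:200,100:230];cv2.imwrite("pics/s14c.png",cv2.resize(a,None,fx=6,fy=6,interpolation=cv2.INTER_CUBIC))
E
```

```text
t 21.05 pos [ 0.4358 -0.2472  0.0893] phi 0.0025 zax [ 7.0e-04  2.1e-03 -1.0e+00] F [-0.4  0.6 -0.4] T [-0.08  0.08  0.06] w 86.7 cmd [ 4.356e-01 -2.485e-01  9.000e-02 -4.000e-04]
```

View pics/j14.png

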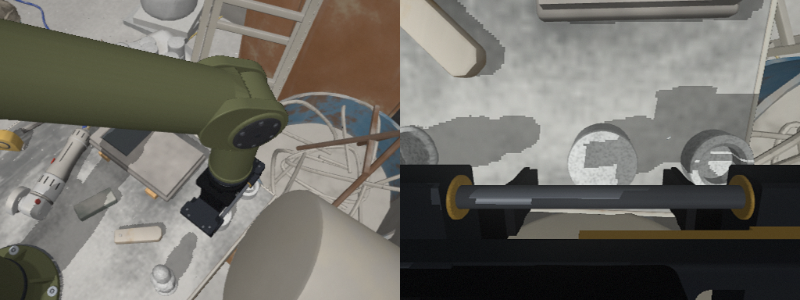

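View pics/s14c.png

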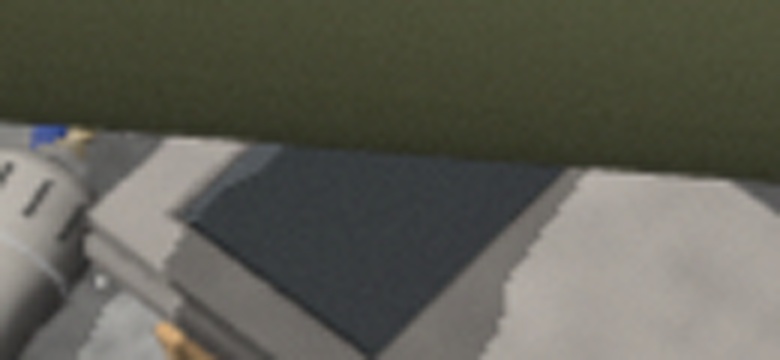

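```bash
python3 - <<'E'
from plan import *; from h import *
st()
a=cv2.imread("pics/wrist14.png");cv2.imwrite("pics/w14c.png",cv2.resize(a[140:250,150:470],None,fx=2.5,fy=2.5,interpolation=cv2.INTER_CUBIC))
E
```

```text
t 21.15 pos [ 0.4356 -0.2476  0.0893] phi 0.0018 zax [ 6.0e-04  1.8e-03 -1.0e+00] F [ 0.9  0.  -0. ] T [-0.11  0.06 -0.04] w 86.8 cmd [ 4.356e-01 -2.485e-01  9.000e-02 -4.000e-04]
```

View pics/w14c.png

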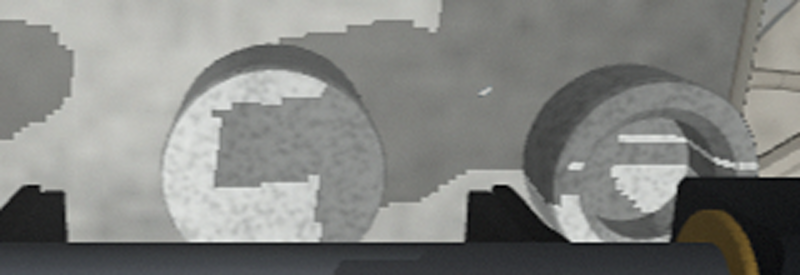

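```bash
python3 - <<'E'
from h import *
c=cal("wrist")
print(back("wrist",[(259,211),(214.5,211),(303.5,211),(259,168)],.047,c))
th=np.linspace(0,6.28,13)
for y in(-.2485,):
  p=proj("wrist",np.c_[.4356+.0315*np.cos(th),y+.0315*np.sin(th),np.full(13,.047)],c);print(p.min(0),p.max(0))
E
```

```text
[[ 0.43805468 -0.24902138  0.047     ]
 [ 0.40794363 -0.24909042  0.047     ]
 [ 0.46817338 -0.24895232  0.047     ]
 [ 0.43791118 -0.21946953  0.047     ]]
[208.78654395 164.26281307] [301.9397118  253.07707106]
```

>>> step_arm([
  [0,0,0,-1.5,1.5,15,87],
  [0,0,0,-1.5,1.5,30,87],
  [0,0,0,-1.5,1.5,45,87],
  [0,0,0,-1.5,1.5,60,87],
  [0,0,0,-1.5,1.5,70,87],
  [0,0,0,-1.5,1.5,76,87],
  [0,0,0,-1.5,1.5,80,87],
  [0,0,0,-1.5,1.5,80,87],
])

```text
time: 22.15
position: [0.4366, -0.2503, 0.0092]
tool_rot: [-2.221, -2.221, -0.002]
ft_force: [1.0, 0.3, -0.6]
grip_width: 0.999
```

>>> step_arm([
  [0,0,0,0,0,0,70],
  [0,0,0,0,0,0,60],
  [0,0,0,0,0,0,55],
  [0,0,0,0,0,0,55],
  [0,0,0,0,0,0,55],
  [0,0,0,0,0,0,55],
  [0,0,0,0,0,0,55],
  [0,0,0,0,0,0,55],
], newtons=25)

```text
time: 23.15
position: [0.4369, -0.2502, 0.0094]
tool_rot: [-2.221, -2.221, -0.002]
ft_force: [2.0, 0.6, 1.8]
grip_width: 0.716
```

```bash
echo '[0.4371,-0.25,0.01,-0.0004]' > cmd.json; python3 - <<'E'
from plan import *
st()
E
```

```text
t 23.15 pos [ 0.4369 -0.2502  0.0094] phi -0.0002 zax [ 8.0e-04  1.2e-03 -1.0e+00] F [2.  0.6 1.8] T [ 0.05 -0.15  0.02] w 62.3 cmd [ 4.371e-01 -2.500e-01  1.000e-02 -4.000e-04]
```

>>> step_arm([
  [0,0,0,0,0,-5,55],
  [0,0,0,0,0,-20,55],
  [0,0,0,0,0,-45,55],
  [0,0,0,10,1,-70,55],
  [0,0,0,40,3,-90,55],
  [0,0,0,80,6,-100,55],
  [0,0,0,120,9,-100,55],
  [0,0,0,160,12,-100,55],
])

```text
time: 24.15
position: [0.4483, -0.0894, 0.1102]
tool_rot: [-2.222, -2.22, -0.003]
ft_force: [0.8, -1.0, -2.4]
grip_width: 0.709
```

>>> step_arm([
  [0,0,0,40,3,0,55],
  [0,0,0,80,6,0,55],
  [0,0,0,115,8,0,55],
  [0,0,0,145,10,5,55],
  [0,0,0,160,11.5,15,55],
  [0,0,0,167.5,12,25,55],
  [0,0,0,167.5,12,30,55],
  [0,0,0,167.5,12,30,55],
])

```text
time: 25.15
position: [0.4602, 0.0758, 0.079]
tool_rot: [-2.223, -2.219, 0.001]
ft_force: [-0.7, -0.2, -3.6]
grip_width: 0.715
```

```bash
echo '[0.4611,0.0775,0.08,-0.0004]' > cmd.json; python3 - <<'E'
from plan import *; from h import *
st()
for n in ["wrist","side"]:
    cv2.imwrite(f"pics/{n}15.png",optics.get_image(n)[:,:,::-1])
a=cv2.imread("pics/side15.png");b=cv2.imread("pics/wrist15.png")
cv2.imwrite("pics/j15.png",cv2.resize(np.hstack([a,b]),(800,300)))
a=a[110:260,80:260];cv2.imwrite("pics/s15c.png",cv2.resize(a,None,fx=4,fy=4,interpolation=cv2.INTER_CUBIC))
st()
E
```

```text
t 25.15 pos [0.4602 0.0758 0.079 ] phi -0.002 zax [-1.1e-03  2.0e-04 -1.0e+00] F [-0.7 -0.2 -3.6] T [-0.1   0.08 -0.04] w 62.2 cmd [ 4.611e-01  7.750e-02  8.000e-02 -4.000e-04]
t 25.25 pos [0.4608 0.0762 0.0797] phi -0.002 zax [ 2.e-04  1.e-03 -1.e+00] F [-0.1 -0.2 -2.4] T [-0.12  0.04 -0.03] w 62.3 cmd [ 4.611e-01  7.750e-02  8.000e-02 -4.000e-04]
```

View pics/j15.png

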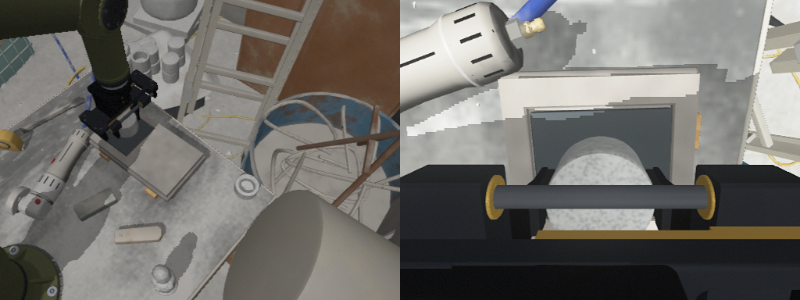

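View pics/s15c.png

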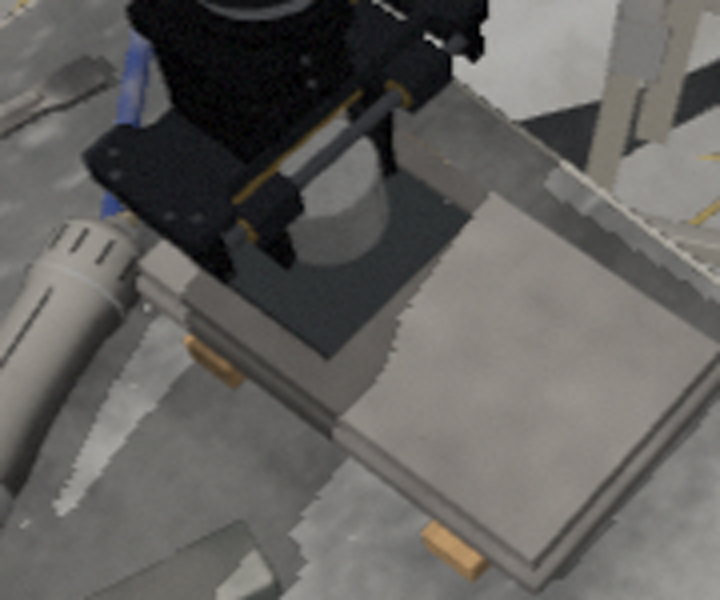

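>>> step_arm([
  [0,0,0,0,0,4,55],
  [0,0,0,0,0,8,55],
  [0,0,0,0,0,11,55],
  [0,0,0,0,0,14,55],
  [0,0,0,0,0,16,55],
  [0,0,0,0,0,17,55],
  [0,0,0,0,0,18,55],
  [0,0,0,0,0,18,55],
])

```text
time: 26.25
position: [0.4606, 0.0773, 0.0616]
tool_rot: [-2.221, -2.221, -0.002]
ft_force: [-1.1, -0.1, -2.9]
grip_width: 0.72
```

>>> step_arm([
  [0,0,0,0,0,0.3,55],
  [0,0,0,0,0,0.6,55],
  [0,0,0,0,0,0.9,55],
  [0,0,0,0,0,1.2,55],
  [0,0,0,0,0,1.5,55],
  [0,0,0,0,0,1.8,55],
  [0,0,0,0,0,2.1,55],
  [0,0,0,0,0,2.1,55],
])

```text
time: 27.25
position: [0.4605, 0.0773, 0.0594]
tool_rot: [-2.221, -2.221, -0.001]
ft_force: [-0.4, -0.6, -3.8]
grip_width: 0.718
```

```bash
echo '[0.4611,0.0775,0.0599,-0.0004]' > cmd.json; python3 - <<'E'
from plan import *
st()
E
```

```text
t 27.25 pos [0.4605 0.0773 0.0594] phi -0.0003 zax [ 0.      0.0013 -1.    ] F [-0.4 -0.6 -3.8] T [-0.11  0.09 -0.  ] w 62.5 cmd [ 4.611e-01  7.750e-02  5.990e-02 -4.000e-04]
```

Just about at contact; continue gently.

>>> step_arm([
  [0,0,0,0,0,0.2,55],
  [0,0,0,0,0,0.4,55],
  [0,0,0,0,0,0.6,55],
  [0,0,0,0,0,0.8,55],
  [0,0,0,0,0,1.0,55],
  [0,0,0,0,0,1.0,55],
  [0,0,0,0,0,1.0,55],
  [0,0,0,0,0,1.0,55],
])

```text
time: 28.25
position: [0.4606, 0.0772, 0.0593]
tool_rot: [-2.221, -2.22, -0.002]
ft_force: [-3.6, -1.4, 7.3]
grip_width: 0.714
```

```bash
echo '[0.4611,0.0775,0.0589,-0.0004]' > cmd.json; python3 - <<'E'
from plan import *
st()
E
```

```text
t 28.25 pos [0.4606 0.0772 0.0593] phi -0.0003 zax [-2.0e-04  1.7e-03 -1.0e+00] F [-3.6 -1.4  7.3] T [-0.33  0.89 -0.01] w 62.1 cmd [ 4.611e-01  7.750e-02  5.890e-02 -4.000e-04]
```

>>> step_arm([
  [0,0,0,0,0,-0.4,55],
  [0,0,0,0,0,-0.8,55],
  [0,0,0,0,0,-0.8,64],
  [0,0,0,0,0,-0.8,68],
  [0,0,0,0,0,-0.8,74],
  [0,0,0,0,0,-0.8,80],
  [0,0,0,0,0,-0.8,86],
  [0,0,0,0,0,-0.8,86],
])

```text
time: 29.25
position: [0.4607, 0.0773, 0.0593]
tool_rot: [-2.221, -2.221, -0.002]
ft_force: [0.8, -0.3, -0.2]
grip_width: 0.979
```

>>> step_arm([
  [0,0,0,0,0,-5,86],
  [0,0,0,0,0,-15,86],
  [0,0,0,0,0,-30,86],
  [0,0,0,0,0,-50,86],
  [0,0,0,0,0,-75,86],
  [0,0,0,0,0,-100,86],
  [0,0,0,0,0,-120,86],
  [0,0,0,0,0,-130,86],
])

```text
time: 30.25
position: [0.4613, 0.0772, 0.1914]
tool_rot: [2.222, 2.221, 0.006]
ft_force: [-0.6, 0.2, -0.4]
grip_width: 0.989
```

>>> step_arm([
  [0,0,0,-40,0,0,86],
  [0,0,0,-90,0,0,86],
  [0,0,0,-140,0,0,86],
  [0,0,0,-180,0,0,86],
  [0,0,0,-210,0,0,86],
  [0,0,0,-220,0,0,86],
  [0,0,0,-220,0,0,86],
  [0,0,0,-220,0,0,86],
])

```text
time: 31.25
position: [0.4607, -0.1413, 0.1888]
tool_rot: [-2.218, -2.223, -0.002]
ft_force: [-0.3, 1.0, 0.6]
grip_width: 0.988
```

```bash
python3 - <<'E'
from plan import *; from h import *
st()
for n in ["top","side"]:
    cv2.imwrite(f"pics/{n}16.png",optics.get_image(n)[:,:,::-1])
t=cv2.imread("pics/top16.png")[140:250,140:340];cv2.imwrite("pics/tc16.png",cv2.resize(t,None,fx=4,fy=4,interpolation=cv2.INTER_CUBIC))
t=cv2.imread("pics/side16.png")[120:310,105:345];cv2.imwrite("pics/sc16.png",cv2.resize(t,None,fx=3,fy=3,interpolation=cv2.INTER_CUBIC))
E
```

```text
t 31.25 pos [ 0.4607 -0.1413  0.1888] phi 0.002 zax [-3.0e-04  1.8e-03 -1.0e+00] F [-0.3  1.   0.6] T [-0.1   0.05  0.03] w 85.9 cmd [ 4.611e-01  7.750e-02  5.890e-02 -4.000e-04]
```

View pics/tc16.png

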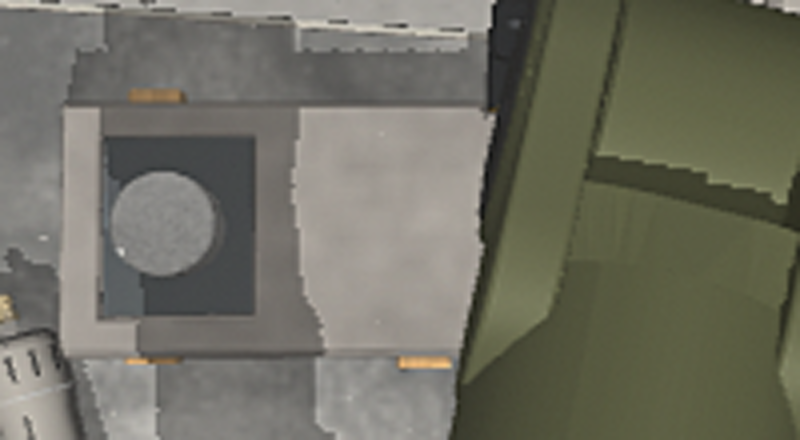

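View pics/sc16.png

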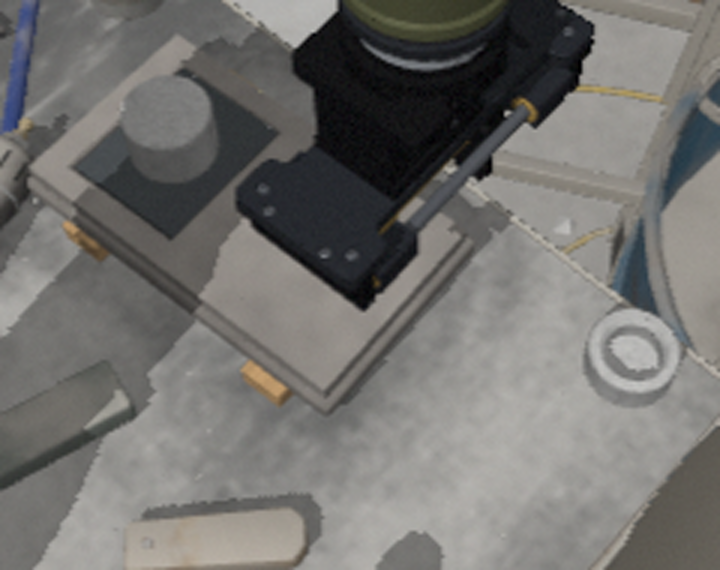

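```bash
python3 - <<'E'
from fit import *
c={n:cal(n) for n in("top","side")}
T=lambda a:140+(np.array(a)+.5)/4-.5
S=lambda a:np.array([105,120])+(np.array(a)+.5)/3-.5
print(back("top",T([(164,223)]),.097),back("side",S([(167,101)]),.097))
fit({"top":T([(104,137),(254,137),(254,315),(102,315)])},.05,.110,.092,c)
fit({"top":T([(99,136),(256,136),(255,318),(98,318)])},.05,.113,.095,c)
print(back("side",S([(633,351)]),.031))
E
```

```text
[[0.46117898 0.07706425 0.097     ]] [[0.4657799  0.08296021 0.097     ]]
['top'] [0.4622 0.0767 0.0261] 0.28 [ 0.2  0.1 -0.1  0.  -0.3 -0.2  0.1  0.1]
['top'] [0.4622 0.0767 0.0261] 0.28 [ 0.2  0.1 -0.1  0.  -0.3 -0.2  0.1  0.1]
['top'] [0.4616 0.0776 0.0262] 0.47 [ 0.5  0.  -0.3 -0.1 -0.3 -0.1  0.1  0.2]
['top'] [0.4616 0.0776 0.0262] 0.47 [ 0.5  0.  -0.3 -0.1 -0.3 -0.1  0.1  0.2]
[[ 0.54647987 -0.25508021  0.031     ]]
```

```bash
python3 - <<'E'
from h import *
S=lambda a:np.array([105,120])+(np.array(a)+.5)/3-.5
print(back("side",S([(166,113)]),.097))
print(ctrl.close_job())
E
```

```text
[[0.45836698 0.0764871  0.097     ]]
the job is handed in; nothing more can be done
None
```

The slate tablet is seated in the sunk panel, the solid granite cap stands on its middle, and the job is handed in at about 31 s of the 72 s.

**Tablet:** I pressed it with the two fingertips and drew it over the stone face. Tilting the tool slightly loaded one finger to turn it square. The force readings, taken at the end of each step, stayed at or below about 16 N. I followed the tablet down as it tipped and dropped in.

**Cap:** I gripped the cap, lowered it slowly until the reading was about 7 N of contact, released it and drew the arm clear.

**Last checks:**
- **Tablet fit:** the top camera put the tablet centre within about 1 mm of the panel centre, with no measurable turn. It looked flush in the pictures; I did not measure its height.
- **Cap position:** the top camera put the cap within about 1 mm of the tablet's middle. The side camera's first reading was about 6 mm off because I misjudged the rim of the cap in the picture. After I corrected the pick, it agreed to within about 4 mm.
- **Cored cap:** it looked unmoved in the side picture.

An early try to turn the tablet by rotating the gripper at about 5 N only slipped, and at about 12 N it turned the tablet just 0.03 rad. I then switched to drawing it with one finger loaded.

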